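Find the high spot of a centrifuge rotor on the run-out stand

ROBOT

A 6-joint arm with a two-finger parallel gripper is mounted at the origin on the work surface. World frame = base frame: x ahead of the robot, y to its left, z up, the work surface at z = 0. Lengths are in m, angles in degrees, forces in N, time in s.
With the tool pointing down it reaches from about 0.4 to 0.825 m from the base axis. Payload 7 kg.
Tool frame: the origin (TCP) lies at the very end of the fingers, on their centre line; the grasp point (between the pads) lies 19 mm behind it; x points along the fingers, z is the direction in which the jaws open and shut, and the axes are right-handed (so a half turn about x gives the same grasp; the last joint's range is limited). The gripper opens to 88 mm and grips with 3 to 60 N. Pads are 19 mm wide; open, the fingers measure 130 mm over their backs; the gripper's body (78 mm by 193 mm) begins 47 mm behind the grasp point.
Start: joints at [79.647, 20.546, 0.682, 0, -70.136, -16.507], TCP at [0.305, 0.602, 0.227] pointing down, gripper open.
Joint ranges: [-176.03, 176.03], [-82.01, 121.73], [-58.28, 71.71], [-173.87, 95.51], [-174.79, -0.11], [-173.66, 173.66]. Speed limits (degrees/s): [136.94, 136.94, 172.46, 180, 180, 180].

INTERFACE

Orientations are given as [roll, pitch, yaw] about the fixed x, y, z axes, in that order (R = Rz(yaw) Ry(pitch) Rx(roll)).
In Python, from plant import sensors, cams, workorder gives the robot as it stands. The module is installed in compiled form; this text tells all that it offers.
- The arm moves only by the shell command python3 -m handwheel 'ROWS' [OPENING] [FORCE]. ROWS is JSON, one flat list of numbers, 4 for each row, row after row: the shift along the tool's x, y, z in cm, then the turn about the tool's x in degrees. A call has exactly 10 rows; each row is the pose to reach, as a shift and turn from the pose commanded when the call began, along the tool's axes at that moment; what a row does not reach only later rows make up. A row lasts 1/8 s, in which the tool goes at most 62.5 mm and 10.7 degrees, less where a joint would pass 70% of its speed; a pose out of reach is approached as far as the arm can. A call with a gripper value outside its range is refused whole. OPENING is the finger opening in cm, from 0 to 8.76, set as the call begins (- or left out, the last holds). The fingers move at their own pace and stop on an object; FORCE is the grip in N (left out, the last holds). Time passes only in rows, so rows that repeat a pose let the fingers close, or fill a call up. It gives the time, the measured TCP pose, the force and the opening at its end, in the units of the state.
- sensors.get_state(): the state, without advancing time (a new reading comes with each control period).
- cams.capture(name): name is "side" or "top" or "wrist"; returns a dict with "image" (480x640x3 uint8, red, green, blue), "fov_y" (degrees; the focal length in pixels is half the picture's height over the tangent of half this angle, whatever the lens; pixels are square), "cx", "cy" (the principal point, pixels), "D" ([k1, k2, p1, p2, k3] as OpenCV has them; the pictures are not rectified), "xyz" and "rotation" of the camera in the world. Camera axes: x right, y down, z forward; pixel columns grow to the right and rows downward; lengths in m; the calibration is good to about 2 mm. A picture is of the moment at which its call begins. There is no depth.
- workorder.close_job(): hands the job in, once; it reports no verdict.
The state is a dict: "time_s": time; "joints": joint angles; "qd": joint speeds; "joint_torque": joint torques, N m; "tcp_pos": TCP position; "eef_rot": TCP orientation; "contact_force": force on the tool from outside, world axes, zero at the start; "moment": the same for the moment, N m; "gripper_width": finger opening in m.
Only numpy, scipy, OpenCV 4.12 (cv2) and the standard library are available. Lean on these libraries where they do the work, as an engineer would, in place of code of your own. Each camera call takes 0.05 s, during which the arm holds its last target.

TASK

The centrifuge rotor on the stand does not run true. Turn it slowly by pushing on it, so that its low spot comes past the tip of the dial gauge and after that its high spot, and leave it standing still, let go, with the high spot at the gauge tip, where the needle reads its highest. Do not touch the gauge and leave everything else on the bench where it is.

Things in the scene. Friction and masses are not known exactly. Their poses are not given: they have to be found in the camera images.
- stand: Grey run-out stand, fixed: base plate 320 x 210 mm, 24 mm high; upright bearing housing 72 mm across (foot 100), 106 mm high, carrying the rotor on a vertical spindle. Origin on the spindle axis at table level, +x towards the dial gauge, z up. The gauge's column, 14 mm thick and 200 mm high, stands at x = 160, y = 85 mm.
- rotor: Aluminium six-arm rotor 240 mm across, level, turns about the vertical spindle either way without end. Origin: its centre, on the underside of the arms, 135 mm above the table. Mass about 0.8 kg. The bearing is slightly stiff (0.05 to 0.1 N m): it stops almost at once when no longer pushed. Turn it slowly, below about 1.5 rad/s. Its rim is 0.5 mm off centre, too little to see.
- rotor_arm (a point): Point on top of one of the six arms, 66 mm from the rotor's centre along the rotor's +x. The arms, one every 60 degrees, are 14 mm wide, 12 mm thick, top 147 mm above the table. The rotor is open right through between arms, hub and rim (110 mm clear below), so a fingertip can go down into a window and push an arm sideways.
- sleeve_top (a point): Top centre of the white tube sleeve on the same arm, 92 mm from the rotor's centre, 154 mm above the table. Every arm has one: 26 mm across, collar 33 mm, hanging down to about 47 mm above the table.
- hub_top (a point): Top of the knurled nut (34 mm across) at the rotor's centre, 175 mm above the table. The hub under it is 60 mm across.
- rim (a point): Point on the rim's outer face on the line of the same arm. The rim is a ring 240 mm outside, 216 mm inside, 14 mm thick. One place on it is the high spot, the opposite place the low spot; where they lie relative to the arms differs each time and can be found only with the gauge.
- gauge: Dial gauge fixed on the stand's column; delicate, not to be touched. Its stylus rests on the rotor's rim. Round case 98 mm across, face up, centre 208 mm from the spindle axis along the stand's +x, top 156 mm above the table. White face, 40 black graduations (9 degrees each, every fifth longer). Origin on the spindle axis, 142 mm above the table, axes as the stand's.
- stylus_tip (a point): Tip of the stylus where it touches the rim, 120 mm from the spindle axis, 142 mm above the table.
- needle (a joint): Angle (rad) of the gauge's black needle, 36 mm long. 0: it points straight away from the rotor. Grows clockwise seen from above, as a higher rim pushes the stylus in; negative where the rim is lower. In one turn of the rotor it rises and falls once, as a cosine of the rotor's angle, by a little over 2 rad either side of 0; it never goes right round.
- rack: White tube rack 100 x 210 x 55 mm with red-capped blood tubes standing up to 106 mm, loose. Origin centre of underside. Leave alone.
- sleeve_a: Spare white tube sleeve standing upright, 26 mm across (collar 33), 100 mm high, loose. Origin centre of underside. Leave alone.
- sleeve_b: Another spare white tube sleeve like sleeve_a. Leave alone.
- wrench: Open-ended steel wrench 170 mm long, lying, loose. Leave alone.
- screwdriver: Screwdriver 170 mm long, lying in the tray, loose. Leave alone.
- spray: White bottle of cleaner, 64 mm across, 170 mm high, loose. Origin centre of underside. Leave alone.
- tray: Flat steel tray 150 x 240 x 30 mm, loose. Origin centre of underside. Leave alone.
- rotor_lid: Round grey rotor lid 170 mm across and 44 mm high with a knob, lying on the table, loose. Origin centre of underside. Leave alone.

How it is judged (in metres and radians):
On the way:
1. the low spot of the rim comes past the gauge tip (needle below -2.05 rad) (value of joint needle below -2.05 rad), for 0.1 s.
At the end, for the whole second after the job is handed in: The rotor stands still with its high spot at the gauge tip: the needle is within 0.08 rad (half a graduation) of its highest reading of 2.2 rad, which is the case within about 15 degrees of rotor angle either side (value of joint needle above 2.12 rad and angular speed of rotor below 0.05 rad/s); the robot touches nothing.
It fails at once if the rotor is spun fast (over half a turn a second) (angular speed of rotor above 3.2 rad/s).
It fails at once if the robot touches the dial gauge (over 1 N) (contact force between any of the fingers, the arm and gauge above 1 N).
It fails at once if another thing on the bench is moved by more than 20 mm (distance of any of rack, sleeve_a, sleeve_b, wrench, screwdriver, spray, tray, rotor_lid from where it was at the start of the episode above 0.02 m).
It also fails if it takes over 58 s, if anything falls off the work surface, if the arm or the gripper's body presses on something with over 40 N, if the wrist force passes 120 N, or if a joint passes its speed limit or range.

## Working session

There is one attempt and no reset: what is moved stays moved. The work goes in short steps, Python scripts to look and compute and a shell command to move; the robot and the scene stay as the last step left them, time stands still between calls to the robot, and variables do not carry over. Pictures are saved under pics/ and viewed, and the job is handed in when it is done.

```bash
mkdir -p pics; cat > h.py <<'E'
import numpy as np, cv2
from plant import sensors, cams, workorder
def cap(n,fn):
    c=cams.capture(n); cv2.imwrite('pics/'+fn,c['image'][:,:,::-1]); 
    np.savez('pics/'+fn+'.npz',**{k:np.array(v) for k,v in c.items()}); return c
def K(c):
    f=240/np.tan(np.radians(float(c['fov_y'])/2)); return np.array([[f,0,float(c['cx'])],[0,f,float(c['cy'])],[0,0,1]])
def ray(c,px,z):
    p=cv2.undistortPoints(np.array(px,float).reshape(-1,1,2),K(c),np.array(c['D'],float)).reshape(-1,2)
    d=np.c_[p,np.ones(len(p))]@np.array(c['rotation']).T
    o=np.array(c['xyz']); return o+d*((z-o[2])/d[:,2])[:,None]
def proj(c,P):
    R=np.array(c['rotation']);o=np.array(c['xyz']);q=(np.array(P,float).reshape(-1,3)-o)@R
    return cv2.projectPoints(q.reshape(-1,1,3),np.zeros(3),np.zeros(3),K(c),np.array(c['D'],float))[0].reshape(-1,2)
E
python3 - <<'E'
from h import *
s=sensors.get_state(); print(s)
for n in ['top','side','wrist']:
    c=cap(n,n+'0.png'); print(n,c['xyz'],c['rotation'],c['fov_y'])
E
```

```text
{'time_s': 0.0, 'joints': array([ 7.96482169e+01,  2.05918299e+01,  6.32499475e-01, -2.15137033e-02,
       -7.01362881e+01, -1.65056445e+01]), 'qd': array([ 0.00529616,  0.05265395,  0.03095904, -0.0269905 , -0.04153004,
       -0.05873145]), 'joint_torque': array([ 6.50367638e-04, -5.82714164e+01,  2.93042511e+01,  6.99714705e+00,
        6.67290558e-03, -1.60158006e-04]), 'tcp_pos': array([0.30475064, 0.6017192 , 0.22560418]), 'eef_rot': array([   4.56478039,   89.90226535, -112.29997405]), 'contact_force': array([-0.06484474,  0.08301913,  0.86146238]), 'moment': array([-0.04357462, -0.04625247, -0.02468984]), 'gripper_width': 0.087578119121655}
top [ 0.40602159 -0.03227979  1.43836197] [-173.81663223   -1.02688179  -89.46647003] 48.80323670146622
side [0.25734347 0.61546853 0.96728269] [-139.56000429   -0.93106525 -153.48575718] 52.97416260163954
wrist [0.37682518 0.56584475 0.38250996] [ 1.62889929e+02 -5.61537358e-02 -1.16865305e+02] 69.44459728427084
```

```bash
sed -i "s/np.array(c\['rotation'\])/Rot.from_euler('xyz',np.array(c['rotation']),degrees=True).as_matrix()/; 1a from scipy.spatial.transform import Rotation as Rot" h.py; cat h.py | tail -12
```

```text
def cap(n,fn):
    c=cams.capture(n); cv2.imwrite('pics/'+fn,c['image'][:,:,::-1]); 
    np.savez('pics/'+fn+'.npz',**{k:np.array(v) for k,v in c.items()}); return c
def K(c):
    f=240/np.tan(np.radians(float(c['fov_y'])/2)); return np.array([[f,0,float(c['cx'])],[0,f,float(c['cy'])],[0,0,1]])
def ray(c,px,z):
    p=cv2.undistortPoints(np.array(px,float).reshape(-1,1,2),K(c),np.array(c['D'],float)).reshape(-1,2)
    d=np.c_[p,np.ones(len(p))]@Rot.from_euler('xyz',np.array(c['rotation']),degrees=True).as_matrix().T
    o=np.array(c['xyz']); return o+d*((z-o[2])/d[:,2])[:,None]
def proj(c,P):
    R=Rot.from_euler('xyz',np.array(c['rotation']),degrees=True).as_matrix();o=np.array(c['xyz']);q=(np.array(P,float).reshape(-1,3)-o)@R
    return cv2.projectPoints(q.reshape(-1,1,3),np.zeros(3),np.zeros(3),K(c),np.array(c['D'],float))[0].reshape(-1,2)
```

View pics/top0.png

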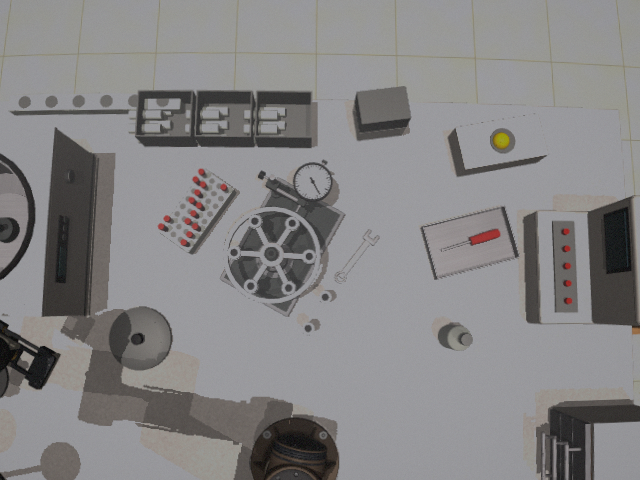

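View pics/side0.png

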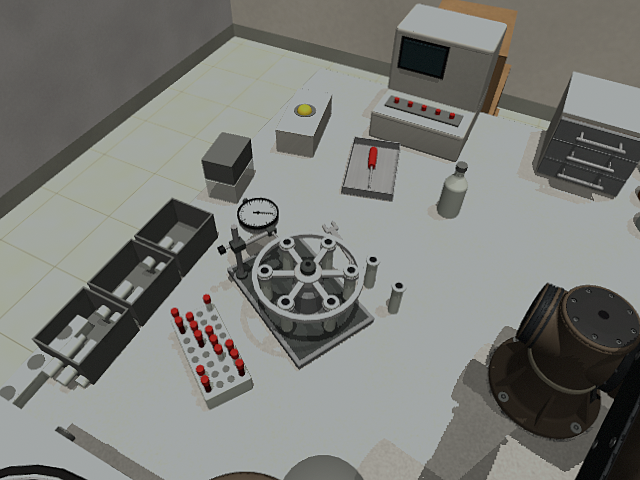

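View pics/wrist0.png

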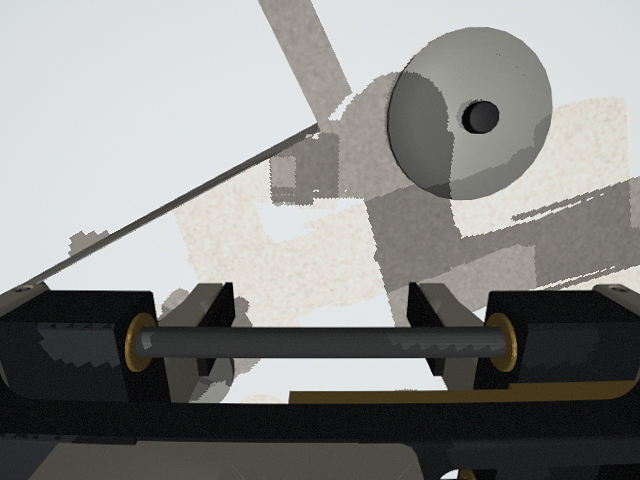

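The top view shows the rotor hub at about (271,254), the gauge at (313,182), the rack to the left of the rotor, the wrench to its right, and the spare sleeves below at (326,296) and (309,327). I'll measure next.

```bash
python3 - <<'E'
from h import *
c=dict(np.load('pics/top0.png.npz'))
print('hub',ray(c,[[271,254]],.175),'gauge',ray(c,[[313,182]],.156))
im=cv2.imread('pics/top0.png')
cv2.imwrite('pics/t0b.png',cv2.resize(im[150:320,210:380],(680,680),interpolation=cv2.INTER_CUBIC)[:600])
cv2.imwrite('pics/t0c.png',cv2.resize(im[155:210,285:340],(550,550),interpolation=cv2.INTER_CUBIC))
im=cv2.imread('pics/side0.png')
cv2.imwrite('pics/s0b.png',cv2.resize(im[190:370,210:400],(760,720),interpolation=cv2.INTER_CUBIC)[:600])
E
```

```text
hub [[0.53565535 0.05949472 0.175     ]] gauge [[ 0.71806297 -0.03952635  0.156     ]]
```

View pics/t0b.png

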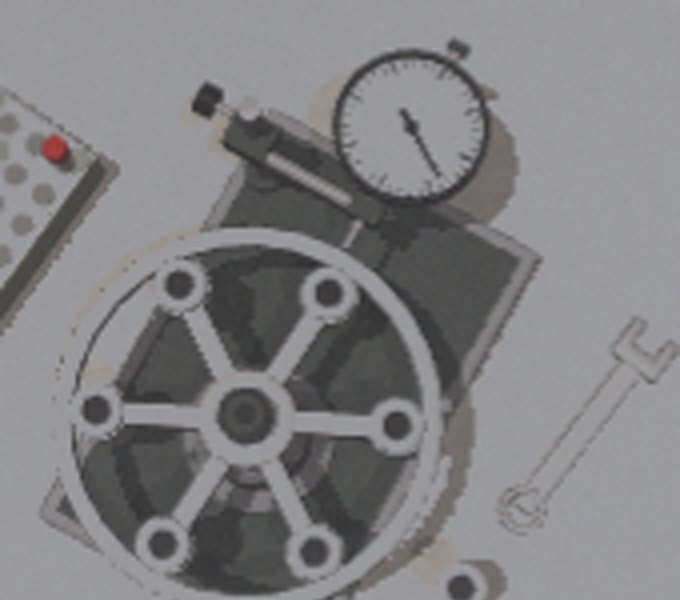

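View pics/t0c.png

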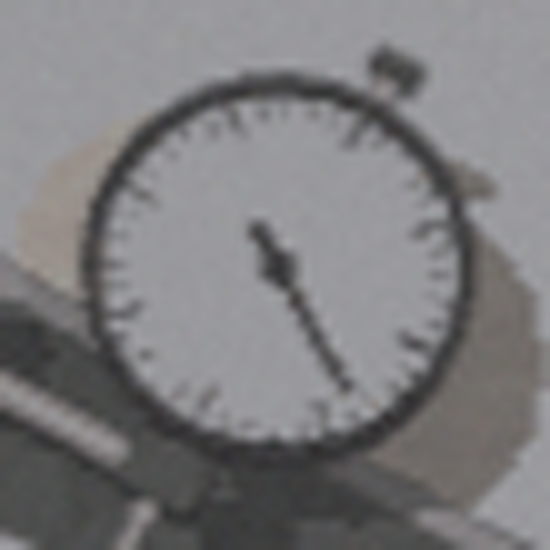

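View pics/s0b.png

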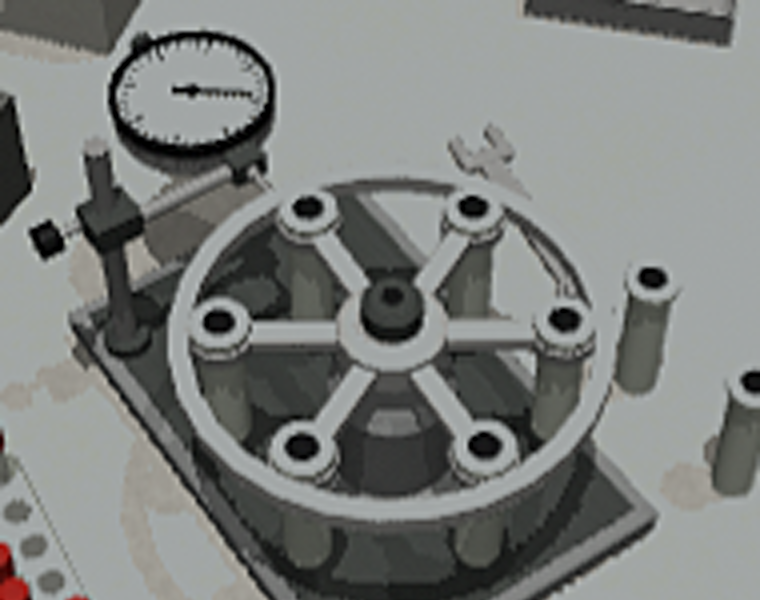

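```bash
cat >> h.py <<'E'
def rel(target):
    s=sensors.get_state(); R=Rot.from_euler('xyz',s['eef_rot'],degrees=True).as_matrix()
    print('t',round(s['time_s'],2),'tcp',s['tcp_pos'].round(4),'toolx',R[:,0].round(3),'jaw ang',np.degrees(np.arctan2(R[1,2],R[0,2])).round(2),'j6',s['joints'][5].round(1),'F',s['contact_force'].round(1))
    print('shift cm',((np.array(target)-s['tcp_pos'])@R*100).round(2))
    return R
E
python3 - <<'E'
from h import *
c=dict(np.load('pics/top0.png.npz'))
px=np.array([(180,284),(329,294),(398,425),(315,551),(162,545),(96,410)])/4+[210,150]-.375
P=ray(c,px,.154); ctr=P.mean(0); d=P-ctr
print(ctr, np.hypot(d[:,0],d[:,1]), np.degrees(np.arctan2(d[:,1],d[:,0])))
n=ray(c,[[319.5,193.8],[312.8,181.8]],.156); v=n[0]-n[1]; g=n[1]-ctr
a=np.degrees(np.arctan2(g[1],g[0])); print(a,np.hypot(g[0],g[1]),'needle',(a-np.degrees(np.arctan2(v[1],v[0])))%360*np.pi/180)
c=dict(np.load('pics/side0.png.npz'))
px=np.array([(308,207),(473,207),(564,320),(485,446),(303,447),(218,321)])/4+[210,190]-.375
P=ray(c,px,.154); ctr2=P.mean(0); d=P-ctr2
print(ctr2, np.hypot(d[:,0],d[:,1]), np.degrees(np.arctan2(d[:,1],d[:,0])))
n=ray(c,np.array([(253,94),(192,91)])/4+[210,190],.156); v=n[0]-n[1]; g=n[1]-ctr2;a=np.degrees(np.arctan2(g[1],g[0])); print(a,'needle',(a-np.degrees(np.arctan2(v[1],v[0])))%360*np.pi/180)
rel([ctr[0],ctr[1],.24])
E
```

```text
[0.53775373 0.06035933 0.154     ] [0.09237835 0.09119449 0.09244191 0.09148738 0.09274934 0.09211643] [  27.39228918  -32.58454788  -92.16896741 -152.01425192  147.47225799
   87.74356311]
-28.79603668431248 0.20632393777444186 needle 2.1283467479434153
[0.53894484 0.05839703 0.154     ] [0.09246106 0.09198875 0.09164219 0.09250291 0.09199351 0.09228816] [ -32.46649028  -92.38524962 -152.49767545  147.66168168   87.93617599
   27.38281079]
-27.957561226028087 needle 2.244053326743814
t 0.15 tcp [0.3048 0.6018 0.2258] toolx [-0.    -0.001 -1.   ] jaw ang -116.86 j6 -16.5 F [ 0.6 -0.1 -0.3]
shift cm [-1.36 45.24 37.78]
```

```bash
python3 -m handwheel '[-1.5,3,2.5,0, -1.5,8,6.5,0, -1.5,13,11,1, -1.5,18,15,2, -1.5,23,19,3, -1.5,28,23.3,4, -1.5,33,27.5,5, -1.5,38,31.7,5.5, -1.5,43,35.8,5.5, -1.5,45.24,37.7,5.5]' 8.76 30; python3 - <<'E'
from h import *
rel([.538,.0595,.24])
E
```

```text
time_s: 1.4
tcp_pos: [0.5386, 0.0592, 0.2416]
eef_rot: [-97.5, 90.0, 140.1]
contact_force: [0.7, 0.5, 0.5]
gripper_width: 0.0878
t 1.4 tcp [0.5386 0.0592 0.2416] toolx [-0.  0. -1.] jaw ang -122.4 j6 30.6 F [0.7 0.5 0.5]
shift cm [ 0.16 -0.07  0.  ]
```

```bash
python3 - <<'E'
from h import *
s=sensors.get_state(); print(s['joints'].round(1),s['qd'].round(1))
c=cap('wrist','w1.png'); c=cap('top','t1.png')
im=cv2.imread('pics/t1.png'); cv2.imwrite('pics/t1b.png',cv2.resize(im[150:320,210:380],(680,680),interpolation=cv2.INTER_CUBIC)[:600])
E
```

```text
[ 27.    7.4 -14.8  -0.  -67.7  30.6] [-44.8   9.9  11.4  -0.   -1.4  44.6]
```

View pics/w1.png

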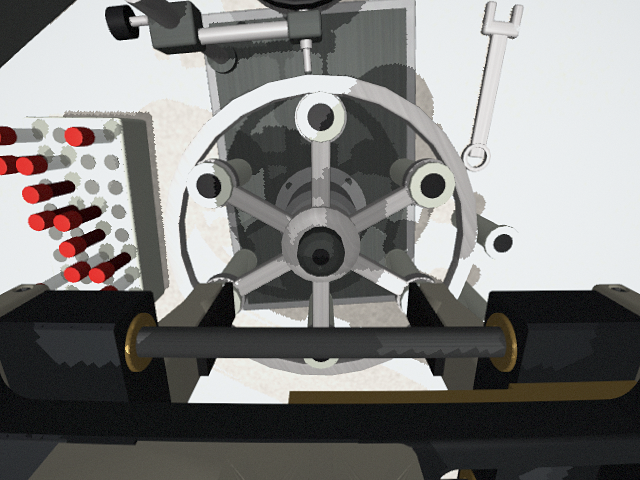

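View pics/t1b.png

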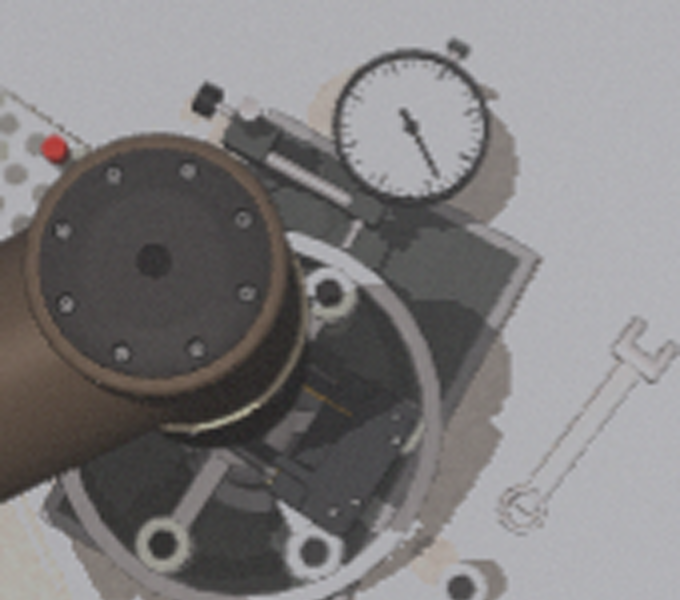

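The wrist view shows the hub nut at (320,245), with the fingers over opposite windows. In the top view the gauge is unobstructed and its needle is unchanged. The arm was still moving when the call ended, so I'll check that it has settled.

```bash
python3 - <<'E'
from h import *
s=sensors.get_state(); print(s['joints'].round(1),s['qd'].round(1))
rel([.538,.0595,.132])
c=cap('wrist','w2.png');print(c['xyz'])
print(proj(c,[[.538,.0595,.175]]))
rel([.538,.0595,.132])
E
```

```text
[ 26.8   7.5 -14.8   0.  -67.7  30.5] [ 3.9 -0.7 -0.8 -0.7  0.3 -4.2]
t 1.5 tcp [0.539  0.0576 0.2411] toolx [-0.001 -0.001 -1.   ] jaw ang -122.61 j6 30.5 F [-0.3  0.5  0.8]
shift cm [10.91 -0.19 -0.12]
[0.60711513 0.01457761 0.39786908]
[[319.42363269 259.45640032]]
t 1.55 tcp [0.5385 0.0592 0.2411] toolx [-0.001 -0.    -1.   ] jaw ang -122.59 j6 30.4 F [ 0.4 -0.2 -0.4]
shift cm [ 1.091e+01 -5.000e-02 -1.000e-02]
```

View pics/w2.png

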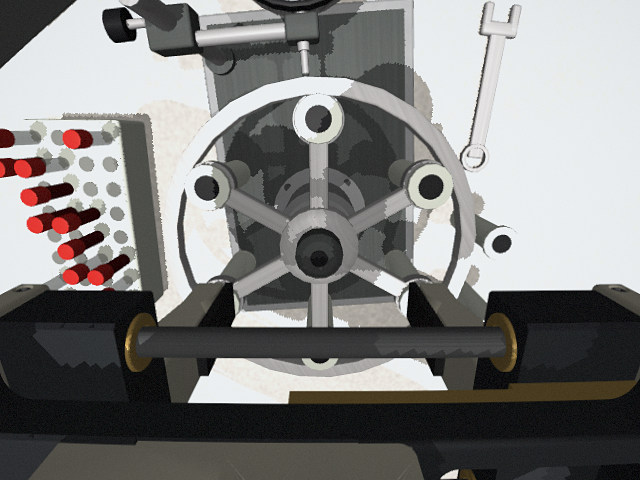

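```bash
python3 -m handwheel '[2,0,0,0, 4,0,0,0, 6,0,0,0, 7.5,0,0,0, 8.7,0,0,0, 9.7,0,0,0, 10.5,0,0,0, 11.1,0,0,0, 11.1,0,0,0, 11.1,0,0,0]'; python3 - <<'E'
from h import *
rel([.538,.0595,.13])
E
```

```text
time_s: 2.8
tcp_pos: [0.5385, 0.0615, 0.1309]
eef_rot: [138.0, 90.0, 15.7]
contact_force: [-0.4, -0.2, -0.0]
gripper_width: 0.0876
t 2.8 tcp [0.5385 0.0615 0.1309] toolx [ 0.001  0.    -1.   ] jaw ang -122.36 j6 30.4 F [-0.4 -0.2 -0. ]
shift cm [0.09 0.06 0.19]
```

```bash
python3 -m handwheel '[0,0,0,2, 0,0,0,4, 0,0,0,7, 0,0,0,11, 0,0,0,16, 0,0,0,21, 0,0,0,26, 0,0,0,30, 0,0,0,33, 0,0,0,35]'; cat > look.py <<'E'
from h import *
import sys
rel([.538,.0595,.13])
c=cap('top',sys.argv[1]+'.png'); im=cv2.imread('pics/'+sys.argv[1]+'.png')
cv2.imwrite('pics/'+sys.argv[1]+'b.png',np.hstack([cv2.resize(im[155:210,285:340],(400,400),interpolation=cv2.INTER_CUBIC),cv2.resize(im[190:320,210:340],(400,400),interpolation=cv2.INTER_CUBIC)]))
# needle: darkest direction at radius 12..32mm about case centre
ctr=np.array([.538,.0595]); a0=np.radians(-28.5); g=ctr+.208*np.array([np.cos(a0),np.sin(a0)])
G=cv2.cvtColor(im,cv2.COLOR_BGR2GRAY).astype(np.float32)
A=np.radians(np.arange(0,360,1)); r=np.linspace(.014,.030,17)
P=np.array([[g[0]+q*np.cos(a0-t),g[1]+q*np.sin(a0-t),.156] for t in A for q in r])
u=proj(c,P).astype(np.float32).reshape(len(A),len(r),2)
v=cv2.remap(G,u[...,0],u[...,1],cv2.INTER_LINEAR).mean(1)
v=cv2.GaussianBlur(np.r_[v,v,v].reshape(-1,1),(1,9),0).ravel()[360:720]
k=v.argmin(); t=A[k]; t=t-2*np.pi if t>np.pi else t
print('needle',round(t,3),'contrast',v.min().round(1),np.median(v))
E
python3 look.py t2
```

```text
time_s: 4.05
tcp_pos: [0.5384, 0.0613, 0.1307]
eef_rot: [141.7, 90.0, -15.8]
contact_force: [1.2, -1.5, -0.3]
gripper_width: 0.0873
t 4.05 tcp [0.5384 0.0613 0.1307] toolx [ 0. -0. -1.] jaw ang -157.49 j6 -4.7 F [ 1.2 -1.5 -0.3]
shift cm [0.07 0.15 0.11]
needle 1.693 contrast 100.1 173.59995
```

View pics/t2b.png

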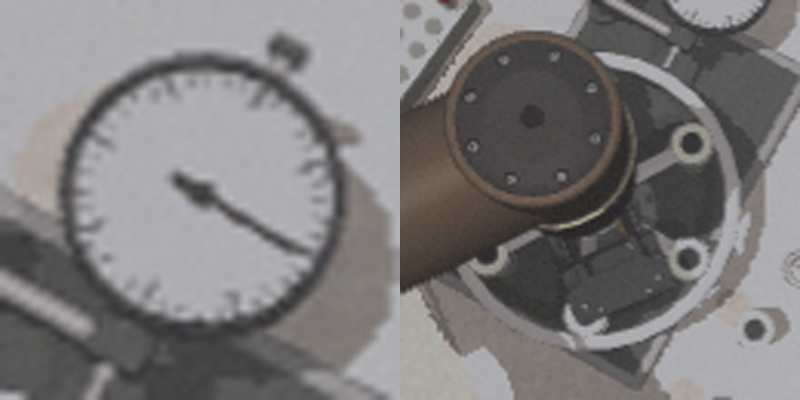

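The rotor turns smoothly. The needle, detected and seen by eye, now reads about 1.69 rad and is falling, which is roughly 40° past the high spot. The low spot is about 140° further on, within the range of joint 6.

```bash
python3 -m handwheel '[0,0,0,3, 0,0,0,8, 0,0,0,14, 0,0,0,20, 0,0,0,26, 0,0,0,32, 0,0,0,38, 0,0,0,43, 0,0,0,47, 0,0,0,49]';python3 look.py t3; python3 -m handwheel '[0,0,0,3, 0,0,0,8, 0,0,0,14, 0,0,0,20, 0,0,0,26, 0,0,0,32, 0,0,0,38, 0,0,0,43, 0,0,0,47, 0,0,0,49]'; python3 look.py t4
```

```text
time_s: 5.35
tcp_pos: [0.538, 0.0613, 0.1305]
eef_rot: [46.5, 90.0, -159.9]
contact_force: [0.2, -1.8, 0.3]
gripper_width: 0.088
t 5.35 tcp [0.538  0.0613 0.1305] toolx [-0.001 -0.    -1.   ] jaw ang 153.57 j6 -53.7 F [ 0.2 -1.8  0.3]
shift cm [ 0.05  0.16 -0.08]
needle -0.087 contrast 109.7 173.59218
time_s: 6.65
tcp_pos: [0.5379, 0.0614, 0.1304]
eef_rot: [81.4, 90.0, -174.0]
contact_force: [-1.3, -0.8, 1.3]
gripper_width: 0.0878
t 6.65 tcp [0.5379 0.0614 0.1304] toolx [-0.001 -0.    -1.   ] jaw ang 104.61 j6 -102.6 F [-1.3 -0.8  1.3]
shift cm [ 0.04  0.04 -0.19]
needle -1.71 contrast 97.4 173.63701
```

```bash
python3 -m handwheel '[0,0,0,3, 0,0,0,8, 0,0,0,14, 0,0,0,20, 0,0,0,26, 0,0,0,31, 0,0,0,35, 0,0,0,38, 0,0,0,39, 0,0,0,39]'; python3 look.py t5
```

```text
time_s: 7.95
tcp_pos: [0.5384, 0.0615, 0.1307]
eef_rot: [-35.8, 90.0, 29.9]
contact_force: [-0.4, -0.3, -0.1]
gripper_width: 0.0877
t 7.95 tcp [0.5384 0.0615 0.1307] toolx [ 0.  0. -1.] jaw ang 65.71 j6 -141.5 F [-0.4 -0.3 -0.1]
shift cm [ 0.07 -0.05 -0.2 ]
needle -2.217 contrast 91.1 173.53017
```

View pics/t5b.png

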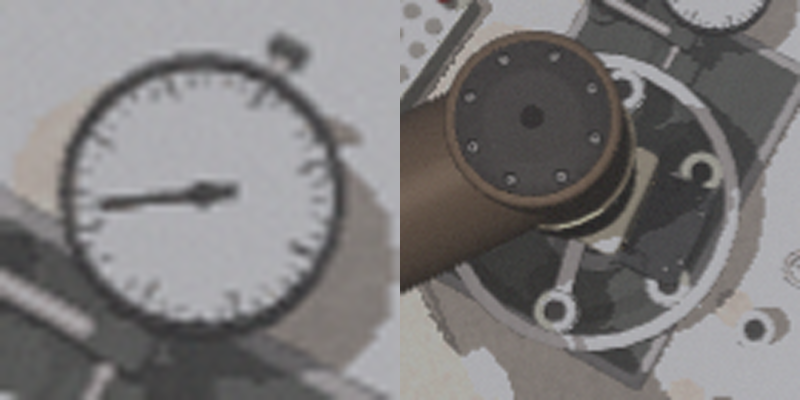

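The needle reads about -2.2 rad, so the low spot is at the tip and that step is done. Next I'll turn back about 180°, plus the play between finger and arm.

```bash
python3 -m handwheel '[0,0,0,-3, 0,0,0,-6, 0,0,0,-9, 0,0,0,-13, 0,0,0,-18, 0,0,0,-24, 0,0,0,-30, 0,0,0,-35, 0,0,0,-39, 0,0,0,-41]';python3 look.py t6; python3 -m handwheel '[0,0,0,-3, 0,0,0,-8, 0,0,0,-14, 0,0,0,-20, 0,0,0,-26, 0,0,0,-32, 0,0,0,-38, 0,0,0,-43, 0,0,0,-47, 0,0,0,-49]'; python3 look.py t7;  python3 -m handwheel '[0,0,0,-3, 0,0,0,-8, 0,0,0,-14, 0,0,0,-20, 0,0,0,-26, 0,0,0,-32, 0,0,0,-38, 0,0,0,-43, 0,0,0,-47, 0,0,0,-49]'; python3 look.py t8
```

```text
time_s: 9.25
tcp_pos: [0.538, 0.0613, 0.1304]
eef_rot: [85.3, 90.0, -168.0]
contact_force: [-1.9, -0.6, 0.0]
gripper_width: 0.0877
t 9.25 tcp [0.538  0.0613 0.1304] toolx [-0.001 -0.    -1.   ] jaw ang 106.75 j6 -100.5 F [-1.9 -0.6  0. ]
shift cm [ 0.04  0.05 -0.18]
needle -1.972 contrast 89.7 173.67453
time_s: 10.55
tcp_pos: [0.5382, 0.0613, 0.1305]
eef_rot: [82.3, 90.0, -122.0]
contact_force: [-0.5, -1.8, 0.0]
gripper_width: 0.087
t 10.55 tcp [0.5382 0.0613 0.1305] toolx [-0. -0. -1.] jaw ang 155.68 j6 -51.6 F [-0.5 -1.8  0. ]
shift cm [ 0.05  0.17 -0.06]
needle -0.524 contrast 119.1 173.64972
time_s: 11.85
tcp_pos: [0.5386, 0.0615, 0.1307]
eef_rot: [164.6, 90.0, 9.2]
contact_force: [1.5, -2.1, -0.6]
gripper_width: 0.0876
t 11.85 tcp [0.5386 0.0615 0.1307] toolx [ 0.001  0.    -1.   ] jaw ang -155.34 j6 -2.6 F [ 1.5 -2.1 -0.6]
shift cm [0.07 0.16 0.13]
needle 1.326 contrast 94.4 173.72183
```

```bash
python3 -m handwheel '[0,0,0,-3, 0,0,0,-8, 0,0,0,-14, 0,0,0,-20, 0,0,0,-26, 0,0,0,-32, 0,0,0,-38, 0,0,0,-45, 0,0,0,-50, 0,0,0,-53]';python3 look.py t9; python3 -m handwheel '[0,0,0,1, 0,0,0,3, 0,0,0,5, 0,0,0,7, 0,0,0,8, 0,0,0,8, 0,0,0,8, 0,0,0,8, 0,0,0,8, 0,0,0,8]'; python3 look.py t10
```

```text
time_s: 13.15
tcp_pos: [0.538, 0.0616, 0.1305]
eef_rot: [-109.3, 90.0, 148.4]
contact_force: [-1.7, 0.8, 0.2]
gripper_width: 0.0873
t 13.15 tcp [0.538  0.0616 0.1305] toolx [-0.  0. -1.] jaw ang -102.32 j6 50.4 F [-1.7  0.8  0.2]
shift cm [0.05 0.04 0.2 ]
needle 2.304 contrast 105.9 173.65544
time_s: 14.45
tcp_pos: [0.5382, 0.0614, 0.1306]
eef_rot: [116.5, 90.0, 6.2]
contact_force: [-0.3, -0.6, -0.1]
gripper_width: 0.0875
t 14.45 tcp [0.5382 0.0614 0.1306] toolx [ 0.  0. -1.] jaw ang -110.36 j6 42.4 F [-0.3 -0.6 -0.1]
shift cm [0.06 0.05 0.19]
needle 2.286 contrast 108.1 173.6284
```

View pics/t10b.png

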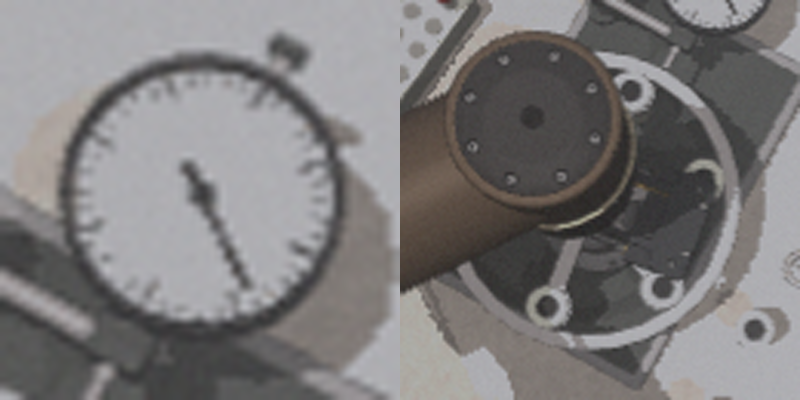

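The needle is at its maximum and the fingers are centred in their windows with no contact. I'll lift straight out now.

```bash
python3 -m handwheel '[-0.5,0,0,0, -1.5,0,0,0, -3,0,0,0, -5,0,0,0, -7,0,0,0, -9,0,0,0, -11,0,0,0, -12,0,0,0, -12.5,0,0,0, -12.5,0,0,0]';python3 look.py t11; python3 - <<'E'
from h import *
c=cap('side','s11.png');im=cv2.imread('pics/s11.png')
cv2.imwrite('pics/s11b.png',cv2.resize(im[190:340,210:400],(760,600),interpolation=cv2.INTER_CUBIC))
E
```

```text
time_s: 15.75
tcp_pos: [0.5382, 0.0614, 0.2555]
eef_rot: [-134.5, 90.0, 115.1]
contact_force: [0.2, 0.4, -0.6]
gripper_width: 0.0873
t 15.75 tcp [0.5382 0.0614 0.2555] toolx [-0.  0. -1.] jaw ang -110.36 j6 42.4 F [ 0.2  0.4 -0.6]
shift cm [12.55  0.05  0.18]
needle 2.286 contrast 109.7 175.76828
```

View pics/t11b.png

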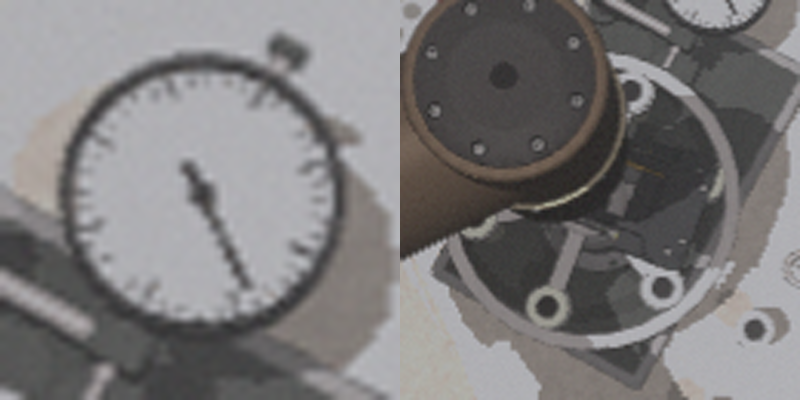

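View pics/s11b.png

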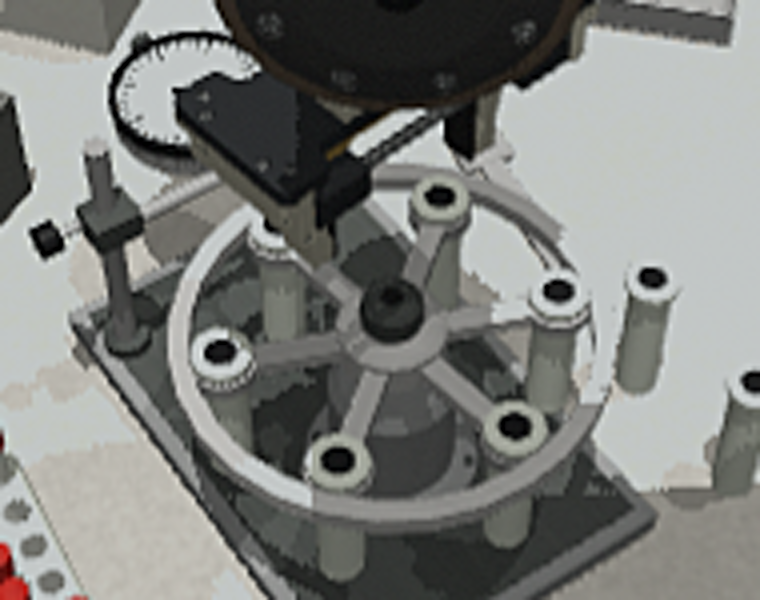

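```bash
python3 - <<'E'
import numpy as np
from scipy.optimize import least_squares
f=np.array([35,84,133,172]);nf=[1.693,-.087,-1.71,-2.217];b=np.array([41,90,139,192]);nb=[-1.972,-.524,1.326,2.304]
r=lambda p:np.r_[2.2*np.cos(np.radians(f+p[0]))+p[2]-nf,2.2*np.cos(np.radians(b+p[1]))+p[2]-nb]
s=least_squares(r,[5,-190,0]);print(s.x,s.fun.round(3),'final phase',192+s.x[1])
E
```

```text
[ 8.57327269e+00 -1.94401409e+02  3.85399545e-02] [-0.061  0.027  0.025  0.056  0.043  0.015 -0.038 -0.067] final phase -2.4014094894056086
```

The fit to all the needle readings puts the high spot within about 3° of the tip, and the tolerance is 15°. The arm is clear and still, so I'm handing in.

```bash
python3 - <<'E'
from h import *
print(sensors.get_state()['qd'].round(2)); print(workorder.close_job())
E
```

```text
[-0.07  0.19 -0.05  0.02 -0.    0.07]
the job is handed in; nothing more can be done
None
```

The rotor is standing still with its high spot at the gauge tip, and the job was handed in at about 16 s of the 58 s allowed.

**How it was done:** I lowered the open gripper over the hub so that one finger went into each of two opposite windows. I turned the rotor clockwise (seen from above) by about 160°, at roughly 0.85 rad/s at most. That brought the low spot to the tip, where the needle read about -2.2 rad. I then turned it back to the high spot, centred the fingers in the windows so they touched nothing, and lifted straight out to 255 mm.

**Last checks:**
- **Needle:** it read 2.29 rad in the top view, the same before and after lifting out. That is above the possible 2.2 rad. My reading method has an error of up to about 0.1 rad, including an offset of about 0.04 rad.
- **Rotor position:** a cosine fit to eight needle readings puts the high spot about 2° from the tip, against the 15° allowed.
- **Forces and contact:** force readings between moves stayed under about 3 N. In the final pictures the fingers hang clear of the rotor.
- **Not checked:** I saw no sign of the gauge being touched or other items being moved, but I did not measure the other items again. The arm blocked the gauge face in the last side view, so the final needle reading comes from the top camera only.

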